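# Set the square on the clamped plaster base

## Task

Set the square ready for marking out the clamped plaster base: pass its blade under the clamp bar, stand its stock flat on the bench and flush along the edge of the base that faces the robot, and have the side of the blade touching the upright steel pin. Let go and leave it there, and do not disturb the other things on the bench.

Things in the scene. Friction and masses are not known exactly. Their poses are not given: they have to be found in the camera images.
- plaster_base: White plaster slab (sizes in mm throughout), 100 deep (x) by 120 wide (y) by 22 high, fixed to the bench with its clamp. Origin: middle of the front edge (the edge facing the robot), at bench height; x points into the slab, away from the robot, y along the front edge to the left, z up. The front face is the plane x = 0.
- clamp_bar (a point): Middle of the underside of the aluminium bar over the slab, at x = 80, 40 high (18 above the slab). Axes as plaster_base. Bar 14 deep, 12 thick, 164 long along y; posts at y = -74 and +74. Clamp screws with 16 wide feet stand on the slab under it at y = -52 and +52, knobs 26 across above, to 74 high. The blade fits through only between the pin and the screw at y = -52.
- pin (a point): Upright steel pin, 8 in diameter, fixed on the slab at x = 45, y = +20 of plaster_base; this point is on its axis where it leaves the slab, 22 above the bench; its top is 40 above the bench. Axes as plaster_base.
- square: Loose try square, about 0.45 kg, standing on its steel stock: 22 thick (x), 110 long (y), 25 high. Origin: under the middle of the stock, on the bench. Aluminium blade 30 wide (y = -15 to +15), 25 to 29 above the bench, reaching along +x to x = 126, 115 beyond the stock's face (x = +11). With the stock on the bench the blade clears the slab by 3.
- grip_rib (a point): Top centre of the black grip rib that stands upright on the stock, over the square's origin: 16 thick (x), 60 long (y), from 29 to 64 above the square's underside. Axes as square.
- stock_left (a point): Left end (y = +55) of the stock's flat face that goes against the slab, 12.5 above the square's underside. Axes as square.
- stock_right (a point): Right end (y = -55) of the same face, 12.5 above the square's underside.
- blade_point (a point): Point on the blade's centre line, on its underside, 45 beyond the stock's face; level with the pin when the stock is flush. The blade's sides are 15 to either side, so its distance from the pin axis along y is 19 when touching.
- jar: Bystander: white plastic jar with grey lid, 68 across, 85 high, upright; origin at its underside. It stands on the other side of the slab from the square.
- cast: Bystander: small plaster cast of a jaw, 55 by 66 by 33 high; origin at the centre of its underside.
- bowl: Bystander: black rubber mixing bowl, 110 across, 60 high; origin at its underside.
There are look-alikes about, which are no part of the job. Leave any yellow look-alike of the square alone. What is shaped like the plaster_base but pink is not meant.

How it is judged:
By the outcome, as a careful person would: the job done as asked, in the order asked, and still so for the second after the job is handed in, with the robot touching nothing.
It also fails if it takes over 50 s, if anything falls off the work surface, if the arm or the gripper's body presses on something with over 40 N, if the wrist force passes 120 N, or if a joint passes its speed limit or range.

## Robot

A 6-joint arm with a two-finger parallel gripper is mounted at the origin on the work surface. World frame = base frame: x ahead of the robot, y to its left, z up, the work surface at z = 0. Lengths are in mm, angles in rad, forces in N, time in s.
With the tool pointing down it reaches from about 350 to 775 mm from the base axis. Payload 7.3 kg.
Tool frame: the origin (TCP) lies at the very end of the fingers, on their centre line; the grasp point (between the pads) lies bot.grip_point_offset behind it (bot.grip_point_offset is the distance from the TCP to the grasp point, in mm); z points along the fingers, y is the line along which they close (so a half turn about z gives the same grasp; the last joint's range is limited). The gripper opens to 92 mm and grips with 3 to 60 N. Pads are 19 mm wide; open, the fingers measure 130 mm over their backs; the gripper's body (75 mm by 190 mm) begins 47 mm behind the grasp point.
Start: joints at [1.095, 0.342, 1.524, -0, 1.275, -0.146], TCP at [170.009, 496.731, 226.741] pointing down, gripper open.
Joint ranges: [-2.53, 2.53], [-0.77, 2.02], [0.04, 2.7], [-1, 4.14], [0.28, 2.66], [-3.11, 3.11]. Speed limits (rad/s): [2.57, 2.57, 3.14, 3.14, 3.14, 3.14].

## Interface

Orientations are given as [roll, pitch, yaw] about the fixed x, y, z axes, in that order (R = Rz(yaw) Ry(pitch) Rx(roll)).
In Python, from plant import bot gives the robot as it stands. The module is installed in compiled form; this text tells all that it offers.
- The arm moves only by the tool carry_out, never from a script. Its argument "plan" is a list of rows, each an object of numbers: "tx", "ty", "tz": the shift along the world's x, y, z in mm; "rx", "ry", "rz": the turn, a rotation vector about the world's x, y, z in rad. A call has 1 to 12 rows; each row shifts and turns the commanded pose from where the row before left it; what a row does not reach is not made up. A row lasts 1/10 s, in which the tool goes at most 50 mm and 8.59 degrees, less where a joint would pass 70% of its speed; a pose out of reach is approached as far as the arm can. A call with a gripper value outside its range is refused whole. "gripper" is the closure, from 0 (fully open) to 1 (shut), set as the call begins (left out, the last holds). The fingers move at their own pace and stop on an object; the grip force is fixed at half the most. Time passes only in rows, so rows that do not move let the fingers close. It gives the time, the measured TCP pose, the force, the opening and the grip force at its end, in the units of the state.
- bot.get_obs(): the state, without advancing time (a new reading comes with each control period).
- bot.capture(name): name is "scene" or "top" or "wrist"; returns the picture (384x512x3 uint8, red, green, blue); there is no depth.
- bot.camera_model(name): a dict with "camera_matrix" (3x3 intrinsics, pixels), "R" (3x3) and "t" (3): a world point X has camera coordinates R X + t. Camera axes: x right, y down, z forward; pixel columns grow to the right and rows downward; lengths in mm; the calibration is good to about 2 mm. The wrist camera is an equidistant fisheye: a pixel r from the principal point sees the ray r / f radians off the axis. A picture is of the moment at which its call begins: read the wrist's pose just before it. camera_model takes no time and is no camera call; for the wrist camera it gives the pose at the moment of the call.
- bot.close_job(): hands the job in; it is judged then, once.
The state is a dict: "time": time; "joint_positions": joint angles; "dq": joint speeds; "tau": joint torques, N m; "tool_pos": TCP position; "tcp_rot": TCP orientation; "contact_force": force on the tool from outside, world axes, zero at the start; "moment": the same for the moment, N m; "grip_width": finger opening in mm; "finger_force": force on a finger pad.
Only numpy, scipy, OpenCV 4.12 (cv2) and the standard library are available. Lean on these libraries where they do the work, as an engineer would, in place of code of your own. Each camera call takes 0.05 s, during which the arm holds its last target. There are 200 camera calls.

## Working session

There is one attempt and no reset: what is moved stays moved. The work goes in short steps, Python scripts to look and compute and a tool call to move; the robot and the scene stay as the last step left them, time stands still between calls to the robot, and variables do not carry over. Pictures are saved under pics/ and viewed, at most 10 in all, crops included, and the job is handed in when it is done.

Besides the shell and the picture viewer there is one more tool, called after "Call:" by a JSON object that holds its "op" and its "data". carry_out: Moves the arm, as the interface text tells. Its arguments: {"type":"object","properties":{"plan":{"type":"array"},"gripper":{"type":"number"}},"required":["plan"]}

```bash
mkdir -p pics
cat > h.py <<'E'
import numpy as np, cv2
from plant import bot
def snap(n,f):
    m=bot.camera_model(n); im=bot.capture(n); cv2.imwrite('pics/'+f,im[:,:,::-1]); np.savez('pics/'+f+'.npz',K=m['camera_matrix'],R=m['R'],t=m['t'])
    return im
def load(f):
    d=np.load('pics/'+f+'.npz'); return np.array(d['K']),np.array(d['R']),np.array(d['t']).ravel()
def px2w(f,uv,z):
    K,R,t=load(f); o=[]
    for u,v in uv:
        r=R.T@np.linalg.solve(K,[u,v,1]); c=-R.T@t; o.append(c+r*(z-c[2])/r[2])
    return np.array(o)
def w2px(f,X):
    K,R,t=load(f); p=(np.atleast_2d(X)@R.T+t)@K.T; return p[:,:2]/p[:,2:]
E
python3 - <<'E'
from h import *
a=snap('top','top1.png'); b=snap('scene','sc1.png')
for f in('top1.png','sc1.png'):
    K,R,t=load(f); print(K[0,0],(-R.T@t).round(),(R.T@[0,0,1]).round(2))
o=bot.get_obs(); print(o['time'],o['tool_pos'],o['tcp_rot'],bot.grip_point_offset,o['contact_force'])
for f in('top1','sc1'):
    cv2.imwrite(f'pics/{f}b.png',cv2.resize(cv2.imread(f'pics/{f}.png'),(800,600),interpolation=cv2.INTER_CUBIC))
E
```

```text
491.5278588222471 [ 266.   15. 1453.] [ 0.19 -0.   -0.98]
392.86609749515935 [1701. -125.  882.] [-0.81  0.08 -0.57]
0.1 [169.81154408 496.37842307 226.1230084 ] [-3.14021692e+00 -2.13963634e-04  2.81183188e+00] 18.8 [-0.73294598 -0.04795214  0.32476589]
```

View pics/top1b.png

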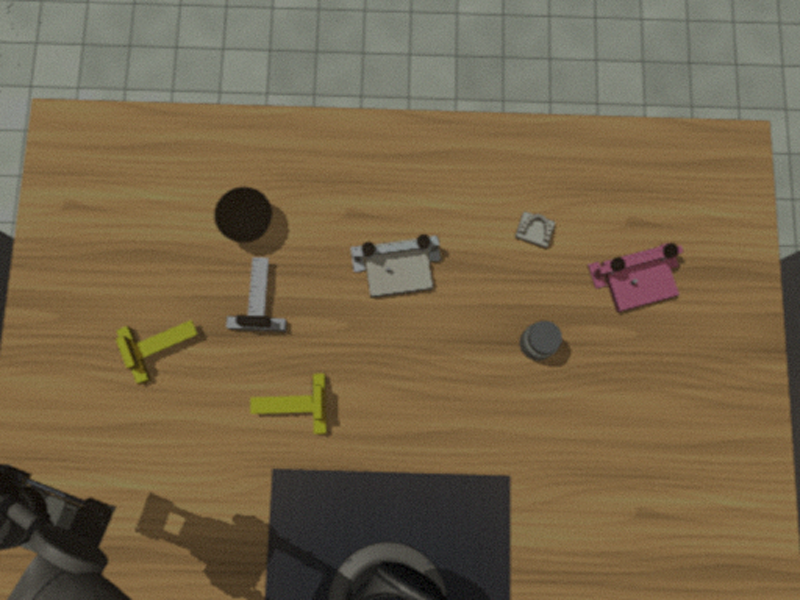

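View pics/sc1b.png

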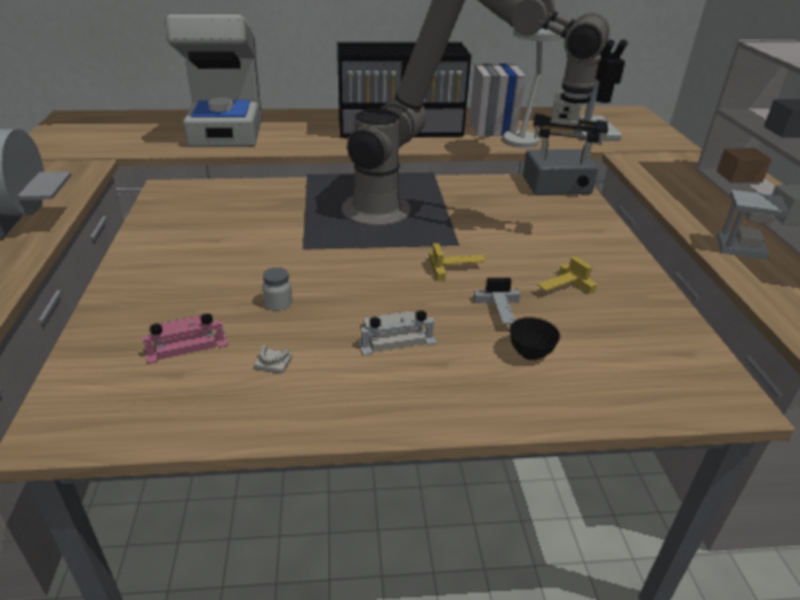

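The top view shows the real square with its rib at (257,322) and blade pointing away to (260,258). The white slab's front corners are at (370,296) and (433,290), and its pin is at (391,271). The scene view agrees. The yellow squares and the pink base are the decoys.

Run:
```python
from h import *
s=.64
def p(n,uv,z): print(n,px2w('top1.png',np.array(uv)*s,z).round(0)[:,:2].tolist())
p('slabfront corners',[(370,296),(433,290)],22)
p('slabfront bottom',[(371,298),(433,292)],0)
p('pin',[(391,271)],31)
p('rib ends',[(238,321),(271,322)],64)
p('stock face ends',[(228,318),(286,320)],25)
p('blade tip',[(260,258)],29)
p('jar lid',[(543,337)],85);p('bowl',[(243,213)],60);p('knobs',[(369,249),(424,242)],74)
```

```text
slabfront corners [[554.0, 49.0], [569.0, -70.0]]
slabfront bottom [[554.0, 48.0], [570.0, -72.0]]
pin [[601.0, 11.0]]
rib ends [[491.0, 288.0], [491.0, 228.0]]
stock face ends [[503.0, 315.0], [502.0, 206.0]]
blade tip [[620.0, 261.0]]
jar lid [[475.0, -266.0]]
bowl [[699.0, 293.0]]
knobs [[632.0, 53.0], [648.0, -49.0]]
```

Call:
{"op": "carry_out", "data": {"plan": [{"tx": 32,"ty": -24,"tz": -4,"rz": -0.122},{"tx": 32,"ty": -24,"tz": -4,"rz": -0.122},{"tx": 32,"ty": -24,"tz": -4,"rz": -0.122},{"tx": 32,"ty": -24,"tz": -4,"rz": -0.122},{"tx": 32,"ty": -24,"tz": -4,"rz": -0.122},{"tx": 32,"ty": -24,"tz": -4,"rz": -0.122},{"tx": 32,"ty": -24,"tz": -4,"rz": -0.122},{"tx": 32,"ty": -24,"tz": -4,"rz": -0.122},{"tx": 32,"ty": -24,"tz": -4,"rz": -0.122},{"tx": 32,"ty": -24,"tz": -4,"rz": -0.122},{},{}]}}

```text
invalid input at $.plan[0]: expected keys tx, ty, tz, rx, ry, rz
```

Run:
```python
from h import *
o=bot.get_obs(); print(o['time'],o['tool_pos'],o['tcp_rot'],o['joint_positions'])
snap('wrist','w1.png'); K,R,t=load('w1.png'); print(K,(-R.T@t).round(),R.round(2))
cv2.imwrite('pics/w1b.png',cv2.resize(cv2.imread('pics/w1.png'),(800,600),interpolation=cv2.INTER_CUBIC))
```

```text
0.1 [169.81154408 496.37842307 226.1230084 ] [-3.14021692e+00 -2.13963634e-04  2.81183188e+00] [ 1.09502012e+00  3.42623218e-01  1.52494139e+00  1.20434084e-05
  1.27542027e+00 -1.46019094e-01]
[[297.31863964   0.         252.0494233 ]
 [  0.         297.31863964 193.14086018]
 [  0.           0.           1.        ]] [ 99. 520. 384.] [[ 0.32  0.95 -0.  ]
 [ 0.91 -0.31  0.27]
 [ 0.26 -0.09 -0.96]]
```

View pics/w1b.png

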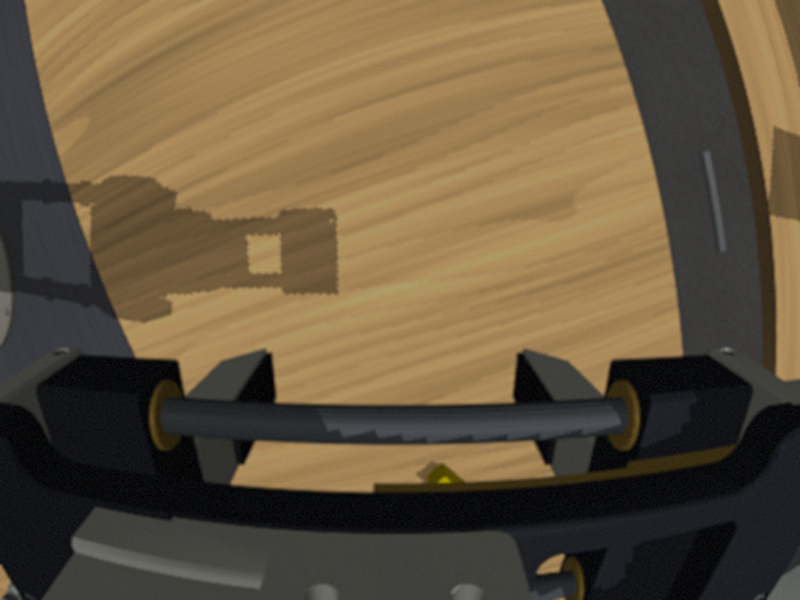

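The wrist view shows only bare bench, the arm's shadow and the gripper. The move was refused because each row needs all six keys, so I'm sending it again.

Call:
{"op": "carry_out", "data": {"plan": [{"tx": 32,"ty": -24,"tz": -4,"rx": 0,"ry": 0,"rz": -0.122},{"tx": 32,"ty": -24,"tz": -4,"rx": 0,"ry": 0,"rz": -0.122},{"tx": 32,"ty": -24,"tz": -4,"rx": 0,"ry": 0,"rz": -0.122},{"tx": 32,"ty": -24,"tz": -4,"rx": 0,"ry": 0,"rz": -0.122},{"tx": 32,"ty": -24,"tz": -4,"rx": 0,"ry": 0,"rz": -0.122},{"tx": 32,"ty": -24,"tz": -4,"rx": 0,"ry": 0,"rz": -0.122},{"tx": 32,"ty": -24,"tz": -4,"rx": 0,"ry": 0,"rz": -0.122},{"tx": 32,"ty": -24,"tz": -4,"rx": 0,"ry": 0,"rz": -0.122},{"tx": 32,"ty": -24,"tz": -4,"rx": 0,"ry": 0,"rz": -0.122},{"tx": 32,"ty": -24,"tz": -4,"rx": 0,"ry": 0,"rz": -0.122},{"tx": 0,"ty": 0,"tz": 0,"rx": 0,"ry": 0,"rz": 0},{"tx": 0,"ty": 0,"tz": 0,"rx": 0,"ry": 0,"rz": 0}]}}

```text
time: 1.35
tool_pos: [490.1, 256.1, 186.1]
tcp_rot: [-3.14, 0.0, 1.591]
contact_force: [0.4, 0.8, -0.1]
grip_width: 91.9
finger_force: 0.0
```

```bash
cat >> h.py <<'E'
def wpx2w(f,uv,z):
    K,R,t=load(f); o=[]
    for u,v in uv:
        d=np.array([u-K[0,2],v-K[1,2]])/K[0,0]; th=np.hypot(*d)+1e-12
        r=R.T@np.r_[np.sin(th)*d/th,np.cos(th)]; c=-R.T@t; o.append(c+r*(z-c[2])/r[2])
    return np.array(o)
E
python3 - <<'E'
from h import *
o=bot.get_obs(); print(o['time'],o['tool_pos'],o['tcp_rot'],o['joint_positions'])
snap('wrist','w2.png'); K,R,t=load('w2.png'); print((-R.T@t).round(),R.round(2))
cv2.imwrite('pics/w2b.png',cv2.resize(cv2.imread('pics/w2.png'),(800,600),interpolation=cv2.INTER_CUBIC))
E
```

```text
1.35 [490.07912174 256.07254435 186.07541191] [-3.14014509e+00  2.12012890e-04  1.59082522e+00] [3.42733124e-01 4.28315925e-01 1.50831612e+00 2.76131563e-04
 1.20640070e+00 3.22605791e-01]
[488. 330. 344.] [[ 1.    0.02 -0.  ]
 [ 0.02 -0.96  0.28]
 [ 0.   -0.28 -0.96]]
```

View pics/w2b.png

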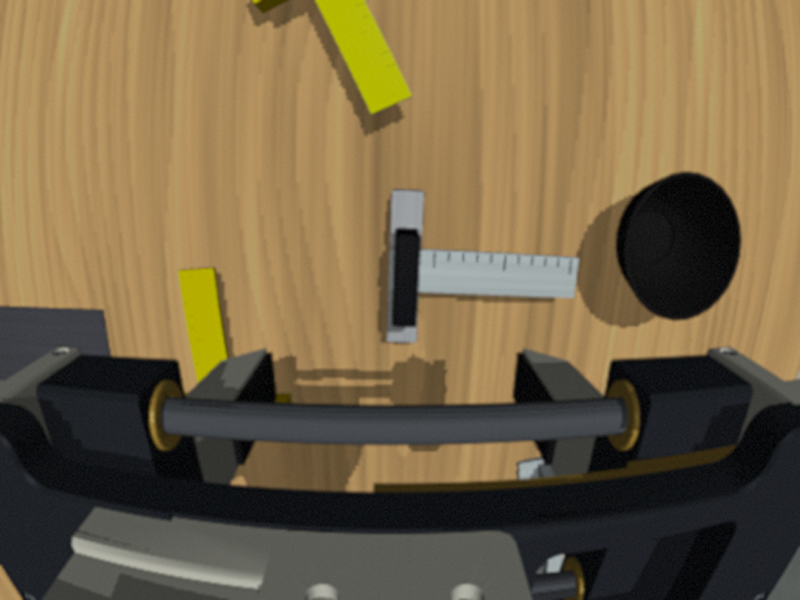

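This view shows the square clearly. The rib top runs from about (408,230) to (405,326), the stock ends are at v=190 and 342, and the blade tip corners are at (579,258) and (576,298).

Run:
```python
from h import *
def p(n,uv,z): print(n,wpx2w('w2.png',np.array(uv)*.64,z).round(1)[:,:2].tolist())
p('rib top',[(396,230),(420,230),(416,326),(393,326)],64)
p('stock top',[(391,190),(424,190),(416,342),(387,342)],25)
p('blade',[(579,258),(576,298)],29)
p('blade root',[(420,250),(418,294)],29)
```

```text
rib top [[489.5, 294.6], [504.0, 295.0], [503.6, 233.6], [488.9, 233.3]]
stock top [[485.7, 317.3], [508.2, 317.9], [506.2, 207.8], [484.9, 207.3]]
blade [[623.0, 275.3], [624.3, 245.2]]
blade root [[506.4, 276.7], [506.1, 245.4]]
```

Call:
{"op": "carry_out", "data": {"plan": [{"tx": 3,"ty": 3,"tz": -30,"rx": 0,"ry": 0,"rz": -0.02},{"tx": 3,"ty": 3,"tz": -35,"rx": 0,"ry": 0,"rz": 0},{"tx": 0,"ty": 0,"tz": -35,"rx": 0,"ry": 0,"rz": 0},{"tx": 0,"ty": 0,"tz": -30,"rx": 0,"ry": 0,"rz": 0},{"tx": 0,"ty": 0,"tz": -15,"rx": 0,"ry": 0,"rz": 0},{"tx": 0,"ty": 0,"tz": -6,"rx": 0,"ry": 0,"rz": 0},{"tx": 0,"ty": 0,"tz": 0,"rx": 0,"ry": 0,"rz": 0},{"tx": 0,"ty": 0,"tz": 0,"rx": 0,"ry": 0,"rz": 0}]}}

```text
time: 2.2
tool_pos: [496.3, 263.5, 36.9]
tcp_rot: [3.14, -0.001, 1.573]
contact_force: [0.6, 0.6, 0.0]
grip_width: 92.0
finger_force: 0.0
```

Call:
{"op": "carry_out", "data": {"gripper": 1, "plan": [{"tx": 0,"ty": 0,"tz": 0,"rx": 0,"ry": 0,"rz": 0},{"tx": 0,"ty": 0,"tz": 0,"rx": 0,"ry": 0,"rz": 0},{"tx": 0,"ty": 0,"tz": 0,"rx": 0,"ry": 0,"rz": 0},{"tx": 0,"ty": 0,"tz": 0,"rx": 0,"ry": 0,"rz": 0},{"tx": 0,"ty": 0,"tz": 0,"rx": 0,"ry": 0,"rz": 0},{"tx": 0,"ty": 0,"tz": 0,"rx": 0,"ry": 0,"rz": 0},{"tx": 0,"ty": 0,"tz": 0,"rx": 0,"ry": 0,"rz": 0},{"tx": 0,"ty": 0,"tz": 0,"rx": 0,"ry": 0,"rz": 0},{"tx": 0,"ty": 0,"tz": 0,"rx": 0,"ry": 0,"rz": 0},{"tx": 0,"ty": 0,"tz": 0,"rx": 0,"ry": 0,"rz": 0}]}}

```text
time: 3.2
tool_pos: [496.2, 262.7, 35.8]
tcp_rot: [3.141, -0.0, 1.572]
contact_force: [3.1, -0.2, 2.0]
grip_width: 16.6
finger_force: 2.0
```

Call:
{"op": "carry_out", "data": {"plan": [{"tx": 0,"ty": 0,"tz": 0,"rx": 0,"ry": 0,"rz": 0},{"tx": 0,"ty": 0,"tz": 0,"rx": 0,"ry": 0,"rz": 0},{"tx": 0,"ty": 0,"tz": 10,"rx": 0,"ry": 0,"rz": 0},{"tx": 0,"ty": 0,"tz": 20,"rx": 0,"ry": 0,"rz": 0},{"tx": 0,"ty": 0,"tz": 30,"rx": 0,"ry": 0,"rz": 0},{"tx": 0,"ty": 0,"tz": 20,"rx": 0,"ry": 0,"rz": 0},{"tx": 0,"ty": 0,"tz": 5,"rx": 0,"ry": 0,"rz": 0},{"tx": 0,"ty": 0,"tz": 0,"rx": 0,"ry": 0,"rz": 0}]}}

```text
time: 4.0
tool_pos: [495.9, 262.8, 121.2]
tcp_rot: [3.141, -0.0, 1.572]
contact_force: [-0.8, -0.4, -4.1]
grip_width: 15.9
finger_force: 30.0
```

Call:
{"op": "carry_out", "data": {"plan": [{"tx": -5,"ty": -15,"tz": 0,"rx": 0,"ry": 0,"rz": 0.01},{"tx": -9,"ty": -28,"tz": 0,"rx": 0,"ry": 0,"rz": 0.015},{"tx": -11,"ty": -37,"tz": 0,"rx": 0,"ry": 0,"rz": 0.018},{"tx": -11,"ty": -37,"tz": 0,"rx": 0,"ry": 0,"rz": 0.018},{"tx": -11,"ty": -37,"tz": 0,"rx": 0,"ry": 0,"rz": 0.018},{"tx": -11,"ty": -37,"tz": 0,"rx": 0,"ry": 0,"rz": 0.018},{"tx": -11,"ty": -37,"tz": 0,"rx": 0,"ry": 0,"rz": 0.018},{"tx": -9,"ty": -37,"tz": 0,"rx": 0,"ry": 0,"rz": 0.01},{"tx": -6,"ty": -20,"tz": 0,"rx": 0,"ry": 0,"rz": 0.005},{"tx": -2,"ty": -8,"tz": 0,"rx": 0,"ry": 0,"rz": 0},{"tx": 0,"ty": 0,"tz": 0,"rx": 0,"ry": 0,"rz": 0},{"tx": 0,"ty": 0,"tz": 0,"rx": 0,"ry": 0,"rz": 0}]}}

```text
time: 5.2
tool_pos: [409.9, -29.6, 120.3]
tcp_rot: [-3.141, -0.001, 1.702]
contact_force: [-0.5, 0.4, -4.8]
grip_width: 15.8
finger_force: 30.0
```

Run:
```python
from h import *
o=bot.get_obs(); print(o['time'],o['tool_pos'],o['tcp_rot'],o['finger_force'],o['contact_force'],o['moment'])
snap('wrist','w3.png')
cv2.imwrite('pics/w3b.png',cv2.resize(cv2.imread('pics/w3.png'),(800,600),interpolation=cv2.INTER_CUBIC))
```

```text
5.2 [409.87907942 -29.62689207 120.281664  ] [-3.14084758e+00 -7.44837058e-04  1.70161919e+00] 29.984453916549683 [-0.52152539  0.4227961  -4.77524938] [-0.04565099  0.07293054  0.02760923]
```

View pics/w3b.png

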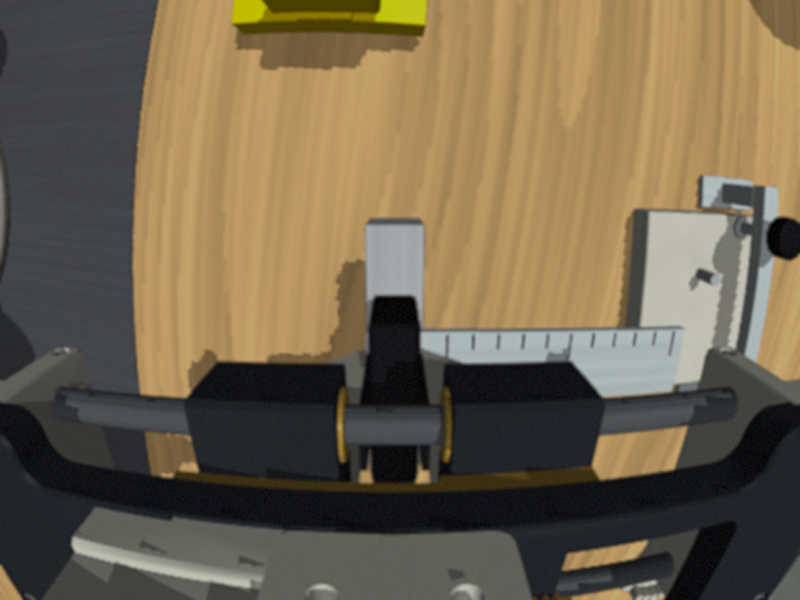

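This view shows the slab's front-left top corner at (646,210) and its front top edge running to (640,325). The pin goes from its base at (699,273) to its top at (713,280). The held blade's left side runs from (424,330) to its tip at (683,327), and the stock's left end is at (366..424, 222).

Run:
```python
from h import *
im=cv2.imread('pics/w3.png',0)
def p(n,uv,z): 
    q=wpx2w('w3.png',np.array(uv)*.64,z)[:,:2]; print(n,q.round(1).tolist()); return q
def edge(vs,lo,hi):  # all strongest x-gradients in native rows
    out=[]
    for v in vs:
        r=cv2.GaussianBlur(im,(5,5),0)[v,lo:hi].astype(float); g=np.diff(r); k=g.argmax(); 
        a=g[k-1:k+2]; d=.5*(a[0]-a[2])/(a[0]-2*a[1]+a[2]) if 0<k<len(g)-1 else 0
        out.append((lo+k+.5+d,v))
    return np.array(out)
e=edge(range(140,204,6),402,420); print(e.round(1).tolist())
q=wpx2w('w3.png',e,22)[:,:2]; q=q[:]
f=np.polyfit(q[:,1],q[:,0],1); print('edge x=a*y+b',f,'resid',(q[:,0]-np.polyval(f,q[:,1])).round(1),'yaw',np.arctan(-f[0]))
p('slab corner top',[(646,210)],22);p('bottom',[(634,211),(627,325)],0)
p('pin base',[(698,273)],22);p('pin top',[(713,280)],40)
p('blade left root/tip',[(424,330),(683,327)],113.5); p('stock end',[(366,222),(424,222)],109.5)
```

```text
[[414.6, 140.0], [414.3, 146.0], [414.0, 152.0], [413.5, 158.0], [413.1, 164.0], [412.6, 170.0], [412.2, 176.0], [411.6, 182.0], [411.1, 188.0], [410.5, 194.0], [409.8, 200.0]]
edge x=a*y+b [-1.71494167e-01  5.63165145e+02] resid [-0.   0.1  0.1 -0.  -0.1 -0.1  0.1 -0.1  0.   0.   0. ] yaw 0.16984199623512483
slab corner top [[553.3, 48.4]]
bottom [[557.2, 46.3], [571.8, -30.9]]
pin base [[605.1, 16.6]]
pin top [[604.7, 16.2]]
blade left root/tip [[418.3, -12.9], [531.3, 1.8]]
stock end [[391.7, 24.0], [412.6, 26.8]]
```

Call:
{"op": "carry_out", "data": {"plan": [{"tx": 2,"ty": -4,"tz": -10,"rx": 0,"ry": 0,"rz": 0.01},{"tx": 3,"ty": -7,"tz": -20,"rx": 0,"ry": 0,"rz": 0.015},{"tx": 3,"ty": -7,"tz": -20,"rx": 0,"ry": 0,"rz": 0.012},{"tx": 0,"ty": 0,"tz": -20,"rx": 0,"ry": 0,"rz": 0},{"tx": 0,"ty": 0,"tz": -10,"rx": 0,"ry": 0,"rz": 0},{"tx": 0,"ty": 0,"tz": 0,"rx": 0,"ry": 0,"rz": 0},{"tx": 0,"ty": 0,"tz": 0,"rx": 0,"ry": 0,"rz": 0}]}}

```text
time: 5.95
tool_pos: [418.2, -48.0, 40.8]
tcp_rot: [3.142, -0.0, 1.74]
contact_force: [1.0, 0.5, -4.2]
grip_width: 15.7
finger_force: 30.0
```

Run:
```python
from h import *
o=bot.get_obs(); print(o['time'],o['tool_pos'],o['tcp_rot'])
snap('wrist','w4.png')
cv2.imwrite('pics/w4b.png',cv2.resize(cv2.imread('pics/w4.png'),(800,600),interpolation=cv2.INTER_CUBIC))
```

```text
5.95 [418.23549073 -48.00755475  40.84097525] [ 3.14156004e+00 -4.58516168e-05  1.73956847e+00]
```

View pics/w4b.png

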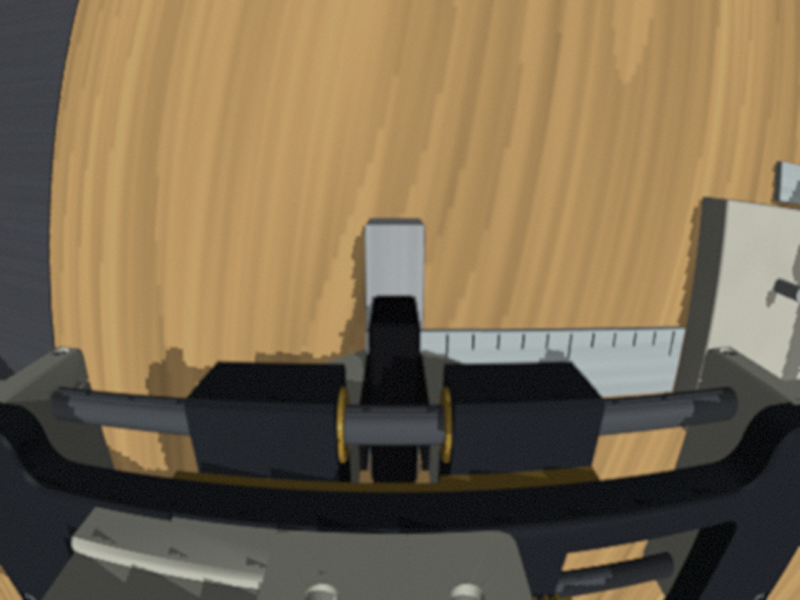

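The blade tip at (685,328) sits just short of the slab. The slab's front-left top corner is at (726,202), its top edge passes (706,345), and the pin base is near (776,292). I'll check the yaw and origin from these before inserting.

Run:
```python
from h import *
im=cv2.imread('pics/w4.png',0); b=cv2.GaussianBlur(im,(5,5),0).astype(float)
e=[]
for v in range(136,216,6):
    lo=440; g=np.diff(b[v,lo:475]); k=g.argmax(); k=min(max(k,1),len(g)-2); a=g[k-1:k+2]; e.append((lo+k+.5+.5*(a[0]-a[2])/(a[0]-2*a[1]+a[2]),v))
e=np.array(e); print(e[:,0].round(1)); q=wpx2w('w4.png',e,22)[:,:2]
f=np.polyfit(q[:,1],q[:,0],1); print(f,(q[:,0]-np.polyval(f,q[:,1])).round(1),'yaw',np.arctan(-f[0]))
for n,uv,z in(('corner',(726,202),22),('pinbase',(774,292),22),('tip',(685,328),34),('root',(424,330),34)): print(n,wpx2w('w4.png',np.array([uv])*.64,z)[0,:2].round(1))
```

```text
[464.3 463.9 463.3 462.6 461.8 461.2 460.4 459.5 458.6 457.6 456.7 455.6
 454.5 453.3]
[-1.71984884e-01  5.63118140e+02] [-0.   0.1  0.   0.  -0.1  0.  -0.   0.   0.  -0.   0.  -0.   0.  -0. ] yaw 0.1703186542313871
corner [554.8  46.8]
pinbase [604.8  12.7]
tip [539.8 -12.3]
root [426. -31.]
```

Call:
{"op": "carry_out", "data": {"plan": [{"tx": 6,"ty": 1,"tz": 0,"rx": 0,"ry": 0,"rz": 0},{"tx": 12,"ty": 2,"tz": 0,"rx": 0,"ry": 0,"rz": 0},{"tx": 12,"ty": 2,"tz": 0,"rx": 0,"ry": 0,"rz": 0},{"tx": 12,"ty": 2,"tz": 0,"rx": 0,"ry": 0,"rz": 0},{"tx": 12,"ty": 2,"tz": 0,"rx": 0,"ry": 0,"rz": 0},{"tx": 12,"ty": 2,"tz": 0,"rx": 0,"ry": 0,"rz": 0},{"tx": 12,"ty": 2,"tz": 0,"rx": 0,"ry": 0,"rz": 0},{"tx": 0,"ty": 0,"tz": 0,"rx": 0,"ry": 0,"rz": 0}]}}

```text
time: 6.8
tool_pos: [498.3, -35.3, 41.6]
tcp_rot: [3.138, 0.001, 1.739]
contact_force: [-0.3, 0.7, -4.0]
grip_width: 15.6
finger_force: 30.0
```

Call:
{"op": "carry_out", "data": {"plan": [{"tx": 8,"ty": 1.5,"tz": 0,"rx": 0,"ry": 0,"rz": 0},{"tx": 12,"ty": 2,"tz": 0,"rx": 0,"ry": 0,"rz": 0},{"tx": 12,"ty": 2,"tz": 0,"rx": 0,"ry": 0,"rz": 0},{"tx": 12,"ty": 2,"tz": 0,"rx": 0,"ry": 0,"rz": 0},{"tx": 8,"ty": 1.5,"tz": 0,"rx": 0,"ry": 0,"rz": 0},{"tx": 0,"ty": 0,"tz": 0,"rx": 0,"ry": 0,"rz": 0},{"tx": 0,"ty": 0,"tz": 0,"rx": 0,"ry": 0,"rz": 0}]}}

```text
time: 7.5
tool_pos: [547.4, -26.2, 40.6]
tcp_rot: [-3.141, -0.0, 1.739]
contact_force: [-0.6, -0.4, -4.6]
grip_width: 15.5
finger_force: 30.0
```

Run:
```python
from h import *
o=bot.get_obs(); print(o['time'],o['tool_pos'],o['tcp_rot'],o['contact_force'])
snap('wrist','w5.png')
cv2.imwrite('pics/w5b.png',cv2.resize(cv2.imread('pics/w5.png'),(800,600),interpolation=cv2.INTER_CUBIC))
```

```text
7.5 [547.38156733 -26.20201824  40.58747979] [-3.14068613e+00 -2.73914252e-04  1.73891655e+00] [-0.63167233 -0.39473623 -4.63520072]
```

View pics/w5b.png

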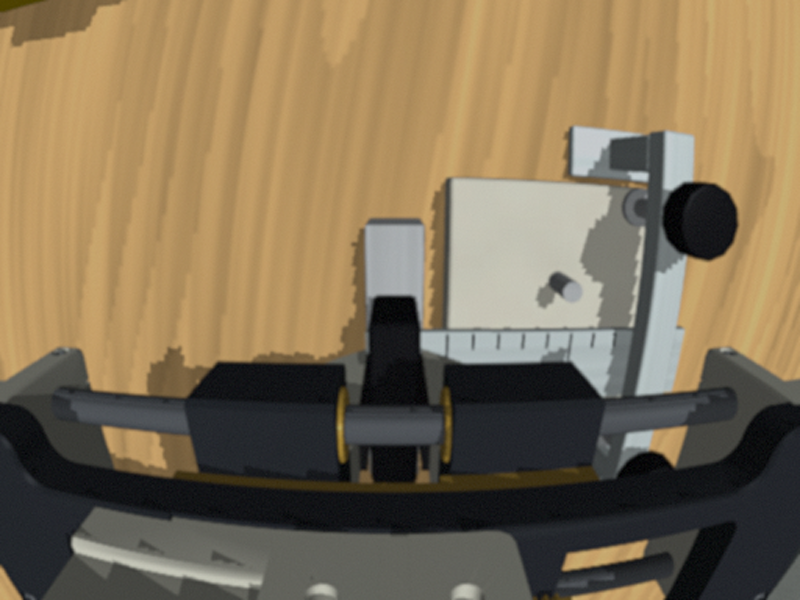

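The blade is now under the bar and on the correct side of the pin. The pin base is at (553,280) and its top at (572,290), with the blade's left side at v≈329. The slab's front edge is at u≈447 and the stock's face at u≈424.

Run:
```python
from h import *
im=cv2.imread('pics/w5.png',0); b=cv2.GaussianBlur(im,(5,5),0).astype(float)
def fit(vs,lo,hi,s,z):
    e=[]
    for v in vs:
        g=s*np.diff(b[v,lo:hi]); k=min(max(g.argmax(),1),len(g)-2); a=g[k-1:k+2]; e.append((lo+k+.5+.5*(a[0]-a[2])/(a[0]-2*a[1]+a[2]),v))
    q=wpx2w('w5.png',e,z)[:,:2]; f=np.polyfit(q[:,1],q[:,0],1); print(np.array(e)[:,0].round(1),f,'yaw',np.arctan(-f[0]),np.abs(q[:,0]-np.polyval(f,q[:,1])).max().round(2)); return f
dz=40.6-35.8
f=fit(range(124,204,6),280,296,1,22); g=fit(range(146,184,5),262,278,-1,25+dz)
y=-5; print('gap at y=-5, +40',[(np.polyval(f,y)-np.polyval(g,y))*.985 for y in(-5,40)])
c=wpx2w('w5.png',np.array([(572,290)])*.64,40)[0,:2]; d=wpx2w('w5.png',np.array([(553,280)])*.64,22)[0,:2]; print('pin',c,d)
L=wpx2w('w5.png',np.array([(430,330),(640,328)])*.64,29+dz)[:,:2]; print('blade edge',L, 'yaw',np.arctan2(*(L[1]-L[0])[::-1]))
n=np.array([-.169,.9856]); print('blade-pin gap',[(p-L[0])@n-4 for p in(c,d)])
```

```text
[288.1 288.2 288.1 287.8 287.7 287.6 287.6 287.3 287.2 286.9 286.8 286.7
 286.5 286.3] [-1.71661051e-01  5.63732133e+02] yaw 0.170004107878208 0.07
[276.  277.2 275.8 273.3 276.1 275.4 277.3 275.1] [-1.76582005e-01  5.56025139e+02] yaw 0.17478024860360594 1.47
gap at y=-5, +40 [np.float64(7.567152693886907), np.float64(7.785273967857986)]
pin [606.0979522   17.19293401] [604.76073382  16.46706884]
blade edge [[557.33624417  -8.79024138]
 [644.77053783   5.91093154]] yaw 0.1665815225321817
blade-pin gap [np.float64(13.368289005152558), np.float64(12.878866201537594)]
```

Call:
{"op": "carry_out", "data": {"plan": [{"tx": -0.4,"ty": 2.5,"tz": 0,"rx": 0,"ry": 0,"rz": 0.001},{"tx": -0.5,"ty": 3,"tz": 0,"rx": 0,"ry": 0,"rz": 0},{"tx": -0.5,"ty": 3,"tz": 0,"rx": 0,"ry": 0,"rz": 0},{"tx": -0.3,"ty": 1.5,"tz": -2,"rx": 0,"ry": 0,"rz": 0},{"tx": 0,"ty": 0,"tz": -2,"rx": 0,"ry": 0,"rz": 0},{"tx": 0,"ty": 0,"tz": -0.5,"rx": 0,"ry": 0,"rz": 0},{"tx": 0,"ty": 0,"tz": 0,"rx": 0,"ry": 0,"rz": 0},{"tx": 0,"ty": 0,"tz": 0,"rx": 0,"ry": 0,"rz": 0}]}}

```text
time: 8.35
tool_pos: [546.3, -16.4, 36.2]
tcp_rot: [3.142, 0.0, 1.74]
contact_force: [-0.5, 0.0, -4.5]
grip_width: 15.7
finger_force: 30.0
```

Call:
{"op": "carry_out", "data": {"plan": [{"tx": 1,"ty": 0.2,"tz": 0,"rx": 0,"ry": 0,"rz": 0},{"tx": 1,"ty": 0.2,"tz": 0,"rx": 0,"ry": 0,"rz": 0},{"tx": 1,"ty": 0.2,"tz": 0,"rx": 0,"ry": 0,"rz": 0},{"tx": 1,"ty": 0.2,"tz": 0,"rx": 0,"ry": 0,"rz": 0},{"tx": 0,"ty": 0,"tz": 0,"rx": 0,"ry": 0,"rz": 0},{"tx": 0,"ty": 0,"tz": 0,"rx": 0,"ry": 0,"rz": 0}]}}

```text
time: 8.95
tool_pos: [550.3, -15.5, 36.2]
tcp_rot: [3.142, -0.0, 1.74]
contact_force: [-0.3, -0.7, -3.9]
grip_width: 15.8
finger_force: 30.0
```

Call:
{"op": "carry_out", "data": {"plan": [{"tx": 0,"ty": 0,"tz": -0.3,"rx": 0,"ry": 0,"rz": 0},{"tx": 0,"ty": 0,"tz": 0,"rx": 0,"ry": 0,"rz": 0},{"tx": 0,"ty": 0,"tz": 0,"rx": 0,"ry": 0,"rz": 0}]}}

```text
time: 9.25
tool_pos: [550.3, -15.5, 36.0]
tcp_rot: [3.142, 0.0, 1.74]
contact_force: [0.4, 0.4, -3.9]
grip_width: 16.0
finger_force: 30.0
```

Call:
{"op": "carry_out", "data": {"plan": [{"tx": 0,"ty": 0,"tz": -0.3,"rx": 0,"ry": 0,"rz": 0},{"tx": 0,"ty": 0,"tz": 0,"rx": 0,"ry": 0,"rz": 0},{"tx": 0,"ty": 0,"tz": 0,"rx": 0,"ry": 0,"rz": 0}]}}

```text
time: 9.55
tool_pos: [550.4, -15.5, 35.7]
tcp_rot: [3.141, 0.0, 1.74]
contact_force: [-0.2, -0.8, -4.3]
grip_width: 15.5
finger_force: 30.0
```

Call:
{"op": "carry_out", "data": {"plan": [{"tx": 0.8,"ty": 0.1,"tz": 0,"rx": 0,"ry": 0,"rz": 0},{"tx": 0,"ty": 0,"tz": 0,"rx": 0,"ry": 0,"rz": 0},{"tx": 0,"ty": 0,"tz": 0,"rx": 0,"ry": 0,"rz": 0}]}}

```text
time: 9.85
tool_pos: [551.1, -15.4, 35.7]
tcp_rot: [3.141, 0.0, 1.74]
contact_force: [-1.0, -0.8, -1.7]
grip_width: 15.9
finger_force: 30.0
```

Call:
{"op": "carry_out", "data": {"plan": [{"tx": 0.8,"ty": 0.1,"tz": 0,"rx": 0,"ry": 0,"rz": 0},{"tx": 0,"ty": 0,"tz": 0,"rx": 0,"ry": 0,"rz": 0},{"tx": 0,"ty": 0,"tz": 0,"rx": 0,"ry": 0,"rz": 0}]}}

```text
time: 10.15
tool_pos: [551.9, -15.3, 35.7]
tcp_rot: [3.141, 0.0, 1.74]
contact_force: [-0.9, -1.1, -0.7]
grip_width: 15.5
finger_force: 30.0
```

Call:
{"op": "carry_out", "data": {"plan": [{"tx": 0.7,"ty": 0.1,"tz": 0,"rx": 0,"ry": 0,"rz": 0},{"tx": 0,"ty": 0,"tz": 0,"rx": 0,"ry": 0,"rz": 0},{"tx": 0,"ty": 0,"tz": 0,"rx": 0,"ry": 0,"rz": 0}]}}

```text
time: 10.45
tool_pos: [552.6, -15.2, 35.7]
tcp_rot: [3.141, 0.0, 1.74]
contact_force: [-1.9, 0.3, 0.1]
grip_width: 15.4
finger_force: 30.0
```

Call:
{"op": "carry_out", "data": {"plan": [{"tx": 0.7,"ty": 0.1,"tz": 0,"rx": 0,"ry": 0,"rz": 0},{"tx": 0,"ty": 0,"tz": 0,"rx": 0,"ry": 0,"rz": 0},{"tx": 0,"ty": 0,"tz": 0,"rx": 0,"ry": 0,"rz": 0}]}}

```text
time: 10.75
tool_pos: [553.3, -15.1, 35.7]
tcp_rot: [3.141, 0.0, 1.74]
contact_force: [-2.5, 0.4, 2.3]
grip_width: 15.6
finger_force: 30.0
```

Call:
{"op": "carry_out", "data": {"plan": [{"tx": 0.7,"ty": 0.1,"tz": 0,"rx": 0,"ry": 0,"rz": 0},{"tx": 0,"ty": 0,"tz": 0,"rx": 0,"ry": 0,"rz": 0},{"tx": 0,"ty": 0,"tz": 0,"rx": 0,"ry": 0,"rz": 0}]}}

```text
time: 11.05
tool_pos: [554.1, -15.0, 35.7]
tcp_rot: [3.141, 0.0, 1.74]
contact_force: [-2.8, -1.0, 1.2]
grip_width: 15.9
finger_force: 30.0
```

Call:
{"op": "carry_out", "data": {"plan": [{"tx": 0.7,"ty": 0.1,"tz": 0,"rx": 0,"ry": 0,"rz": 0},{"tx": 0,"ty": 0,"tz": 0,"rx": 0,"ry": 0,"rz": 0},{"tx": 0,"ty": 0,"tz": 0,"rx": 0,"ry": 0,"rz": 0}]}}

```text
time: 11.35
tool_pos: [554.7, -14.9, 35.7]
tcp_rot: [3.141, 0.0, 1.74]
contact_force: [-3.5, -0.1, 3.3]
grip_width: 16.1
finger_force: 30.0
```

Call:
{"op": "carry_out", "data": {"plan": [{"tx": 0.7,"ty": 0.1,"tz": 0,"rx": 0,"ry": 0,"rz": 0},{"tx": 0,"ty": 0,"tz": 0,"rx": 0,"ry": 0,"rz": 0},{"tx": 0,"ty": 0,"tz": 0,"rx": 0,"ry": 0,"rz": 0}]}}

```text
time: 11.65
tool_pos: [555.4, -14.8, 35.7]
tcp_rot: [3.141, 0.0, 1.74]
contact_force: [-3.8, -1.0, 4.4]
grip_width: 16.0
finger_force: 30.0
```

Run:
```python
from h import *
o=bot.get_obs(); print(o['time'],o['tool_pos'],o['tcp_rot'],o['contact_force'],o['moment'])
snap('wrist','w6.png')
cv2.imwrite('pics/w6b.png',cv2.resize(cv2.imread('pics/w6.png')[120:270,220:420],(800,600),interpolation=cv2.INTER_CUBIC))
```

```text
11.65 [555.44724185 -14.77251822  35.70463345] [3.14140606e+00 1.21061429e-05 1.73974343e+00] [-3.78894422 -1.02210743  4.4160477 ] [-0.14610879  0.74065417  0.0408776 ]
```

View pics/w6b.png

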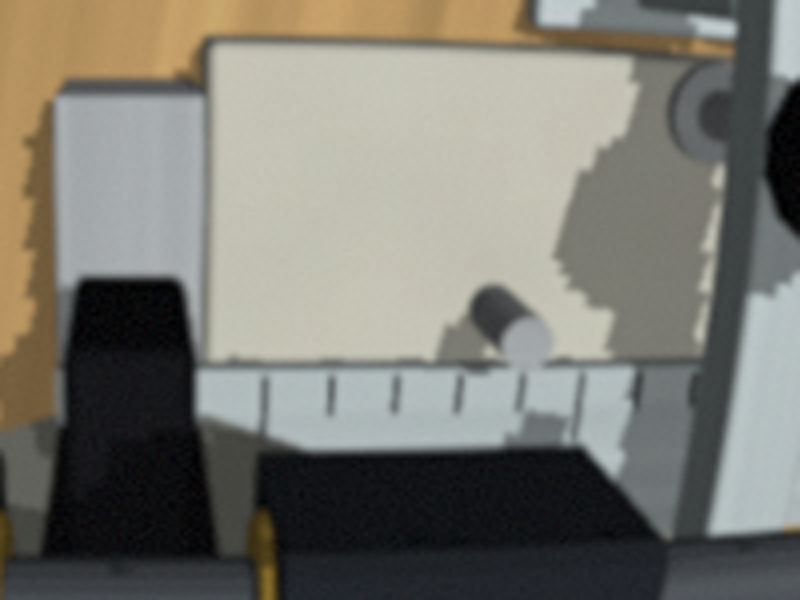

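The crop shows the stock's face practically against the slab with only a thin dark line between them, and the blade's side about 3–4 mm from the pin. I'll ease the downward load and keep creeping in.

Call:
{"op": "carry_out", "data": {"plan": [{"tx": 0,"ty": 0,"tz": 0.3,"rx": 0,"ry": 0,"rz": 0},{"tx": 0.5,"ty": 0.1,"tz": 0,"rx": 0,"ry": 0,"rz": 0},{"tx": 0,"ty": 0,"tz": 0,"rx": 0,"ry": 0,"rz": 0},{"tx": 0,"ty": 0,"tz": 0,"rx": 0,"ry": 0,"rz": 0}]}}

```text
time: 12.1
tool_pos: [555.8, -14.7, 35.7]
tcp_rot: [-3.141, -0.0, 1.74]
contact_force: [-3.4, -1.1, 0.2]
grip_width: 15.5
finger_force: 30.0
```

Call:
{"op": "carry_out", "data": {"plan": [{"tx": 0.5,"ty": 0.1,"tz": 0,"rx": 0,"ry": 0,"rz": 0},{"tx": 0,"ty": 0,"tz": 0,"rx": 0,"ry": 0,"rz": 0},{"tx": 0,"ty": 0,"tz": 0,"rx": 0,"ry": 0,"rz": 0}]}}

```text
time: 12.4
tool_pos: [555.9, -14.7, 35.7]
tcp_rot: [-3.14, -0.0, 1.74]
contact_force: [-4.7, -2.1, 0.6]
grip_width: 16.1
finger_force: 30.0
```

Call:
{"op": "carry_out", "data": {"plan": [{"tx": 0.5,"ty": 0.1,"tz": 0,"rx": 0,"ry": 0,"rz": 0},{"tx": 0,"ty": 0,"tz": 0,"rx": 0,"ry": 0,"rz": 0},{"tx": 0,"ty": 0,"tz": 0,"rx": 0,"ry": 0,"rz": 0}]}}

```text
time: 12.7
tool_pos: [555.9, -14.7, 35.7]
tcp_rot: [-3.139, -0.0, 1.74]
contact_force: [-5.8, -2.5, 2.4]
grip_width: 15.7
finger_force: 30.0
```

Call:
{"op": "carry_out", "data": {"plan": [{"tx": -0.6,"ty": 0.9,"tz": 0.1,"rx": 0,"ry": 0,"rz": 0},{"tx": -0.2,"ty": 1,"tz": 0,"rx": 0,"ry": 0,"rz": 0},{"tx": 0,"ty": 0,"tz": 0,"rx": 0,"ry": 0,"rz": 0},{"tx": 0,"ty": 0,"tz": 0,"rx": 0,"ry": 0,"rz": 0}]}}

```text
time: 13.1
tool_pos: [555.6, -13.1, 35.7]
tcp_rot: [-3.14, 0.001, 1.74]
contact_force: [-4.1, -3.5, -1.4]
grip_width: 15.6
finger_force: 30.0
```

Call:
{"op": "carry_out", "data": {"plan": [{"tx": -0.1,"ty": 0.6,"tz": 0,"rx": 0,"ry": 0,"rz": 0},{"tx": 0,"ty": 0,"tz": 0,"rx": 0,"ry": 0,"rz": 0},{"tx": 0,"ty": 0,"tz": 0,"rx": 0,"ry": 0,"rz": 0}]}}

```text
time: 13.4
tool_pos: [555.6, -12.6, 35.8]
tcp_rot: [-3.14, 0.001, 1.74]
contact_force: [-4.1, -4.2, -0.6]
grip_width: 15.7
finger_force: 30.0
```

Call:
{"op": "carry_out", "data": {"plan": [{"tx": -0.1,"ty": 0.6,"tz": 0,"rx": 0,"ry": 0,"rz": 0},{"tx": 0,"ty": 0,"tz": 0,"rx": 0,"ry": 0,"rz": 0},{"tx": 0,"ty": 0,"tz": 0,"rx": 0,"ry": 0,"rz": 0}]}}

```text
time: 13.7
tool_pos: [555.5, -12.1, 35.8]
tcp_rot: [-3.14, 0.001, 1.74]
contact_force: [-3.9, -4.0, -0.4]
grip_width: 16.0
finger_force: 30.0
```

Call:
{"op": "carry_out", "data": {"plan": [{"tx": -0.1,"ty": 0.6,"tz": 0,"rx": 0,"ry": 0,"rz": 0},{"tx": 0,"ty": 0,"tz": 0,"rx": 0,"ry": 0,"rz": 0},{"tx": 0,"ty": 0,"tz": 0,"rx": 0,"ry": 0,"rz": 0}]}}

```text
time: 14.0
tool_pos: [555.3, -11.5, 35.8]
tcp_rot: [-3.14, 0.001, 1.74]
contact_force: [-4.6, -5.1, 0.0]
grip_width: 15.9
finger_force: 30.0
```

Call:
{"op": "carry_out", "data": {"plan": [{"tx": -0.1,"ty": 0.6,"tz": 0,"rx": 0,"ry": 0,"rz": 0},{"tx": 0,"ty": 0,"tz": 0,"rx": 0,"ry": 0,"rz": 0},{"tx": 0,"ty": 0,"tz": 0,"rx": 0,"ry": 0,"rz": 0}]}}

```text
time: 14.3
tool_pos: [555.3, -11.2, 35.8]
tcp_rot: [-3.14, 0.001, 1.74]
contact_force: [-4.2, -6.3, -0.4]
grip_width: 15.7
finger_force: 30.0
```

Call:
{"op": "carry_out", "data": {"plan": [{"tx": -0.1,"ty": 0.5,"tz": 0,"rx": 0,"ry": 0,"rz": 0},{"tx": 0,"ty": 0,"tz": 0,"rx": 0,"ry": 0,"rz": 0},{"tx": 0,"ty": 0,"tz": 0,"rx": 0,"ry": 0,"rz": 0}]}}

```text
time: 14.6
tool_pos: [555.3, -11.1, 35.8]
tcp_rot: [-3.14, 0.002, 1.74]
contact_force: [-4.3, -8.6, 0.2]
grip_width: 15.8
finger_force: 30.0
```

Run:
```python
from h import *
o=bot.get_obs(); print(o['time'],o['tool_pos'],o['tcp_rot'],o['contact_force'],o['moment'])
```

```text
14.6 [555.26588068 -11.06947188  35.82134193] [-3.14046456e+00  1.67040909e-03  1.74004913e+00] [-4.32619094 -8.64199928  0.16185883] [-1.43625931  0.9867959   0.13539435]
```

Call:
{"op": "carry_out", "data": {"plan": [{"tx": 0.8,"ty": 0.1,"tz": 0,"rx": 0,"ry": 0,"rz": 0},{"tx": 0.4,"ty": 0,"tz": 0,"rx": 0,"ry": 0,"rz": 0},{"tx": 0,"ty": 0,"tz": 0,"rx": 0,"ry": 0,"rz": 0},{"tx": 0,"ty": 0,"tz": 0,"rx": 0,"ry": 0,"rz": 0}]}}

```text
time: 15.0
tool_pos: [555.4, -11.1, 35.8]
tcp_rot: [-3.138, 0.001, 1.74]
contact_force: [-8.0, -8.9, 3.8]
grip_width: 16.0
finger_force: 30.0
```

Run:
```python
from h import *
o=bot.get_obs(); print(o['time'],o['tool_pos'],o['tcp_rot'],o['contact_force'],o['moment'])
snap('wrist','w7.png')
```

```text
15.0 [555.37875854 -11.08655353  35.79540622] [-3.13810848e+00  1.35989667e-03  1.74021600e+00] [-7.98177022 -8.87929864  3.80892768] [-1.46980634  1.54457294  0.06013991]
```

Call:
{"op": "carry_out", "data": {"plan": [{"tx": -0.6,"ty": -0.2,"tz": 0,"rx": 0,"ry": 0,"rz": 0},{"tx": -0.2,"ty": -0.1,"tz": 0,"rx": 0,"ry": 0,"rz": 0},{"tx": 0,"ty": 0,"tz": 0,"rx": 0,"ry": 0,"rz": 0}]}}

```text
time: 15.35
tool_pos: [555.3, -11.1, 35.8]
tcp_rot: [-3.14, 0.001, 1.74]
contact_force: [-5.3, -6.8, -0.0]
grip_width: 15.6
finger_force: 30.0
```

Call:
{"op": "carry_out", "data": {"gripper": 0.6, "plan": [{"tx": 0,"ty": 0,"tz": 0,"rx": 0,"ry": 0,"rz": 0},{"tx": 0,"ty": 0,"tz": 0,"rx": 0,"ry": 0,"rz": 0},{"tx": 0,"ty": 0,"tz": 0,"rx": 0,"ry": 0,"rz": 0},{"tx": 0,"ty": 0,"tz": 0,"rx": 0,"ry": 0,"rz": 0},{"tx": 0,"ty": 0,"tz": 0,"rx": 0,"ry": 0,"rz": 0},{"tx": 0,"ty": 0,"tz": 0,"rx": 0,"ry": 0,"rz": 0}]}}

```text
time: 15.95
tool_pos: [556.2, -9.8, 36.1]
tcp_rot: [3.141, 0.0, 1.74]
contact_force: [0.3, 0.5, -0.6]
grip_width: 36.8
finger_force: 0.0
```

Call:
{"op": "carry_out", "data": {"plan": [{"tx": 0,"ty": 0,"tz": 10,"rx": 0,"ry": 0,"rz": 0},{"tx": 0,"ty": 0,"tz": 20,"rx": 0,"ry": 0,"rz": 0},{"tx": 0,"ty": 0,"tz": 30,"rx": 0,"ry": 0,"rz": 0},{"tx": 0,"ty": 0,"tz": 30,"rx": 0,"ry": 0,"rz": 0},{"tx": -10,"ty": -20,"tz": 20,"rx": 0,"ry": 0,"rz": 0},{"tx": -10,"ty": -30,"tz": 0,"rx": 0,"ry": 0,"rz": 0},{"tx": 0,"ty": -30,"tz": 0,"rx": 0,"ry": 0,"rz": 0},{"tx": 0,"ty": 0,"tz": 0,"rx": 0,"ry": 0,"rz": 0},{"tx": 0,"ty": 0,"tz": 0,"rx": 0,"ry": 0,"rz": 0}]}}

```text
time: 16.85
tool_pos: [536.0, -90.2, 146.6]
tcp_rot: [3.141, -0.0, 1.738]
contact_force: [-0.4, -0.5, -0.8]
grip_width: 37.1
finger_force: 0.0
```

Run:
```python
from h import *
o=bot.get_obs(); print(o['time'],o['tool_pos'],o['tcp_rot'],o['contact_force'])
snap('wrist','w8.png')
cv2.imwrite('pics/w8b.png',cv2.resize(cv2.imread('pics/w8.png')[80:260,190:430],(800,600),interpolation=cv2.INTER_CUBIC))
```

```text
16.85 [536.01077719 -90.16538234 146.59623378] [ 3.14089525e+00 -7.57140587e-05  1.73817135e+00] [-0.37793458 -0.5213271  -0.84524657]
```

View pics/w8b.png

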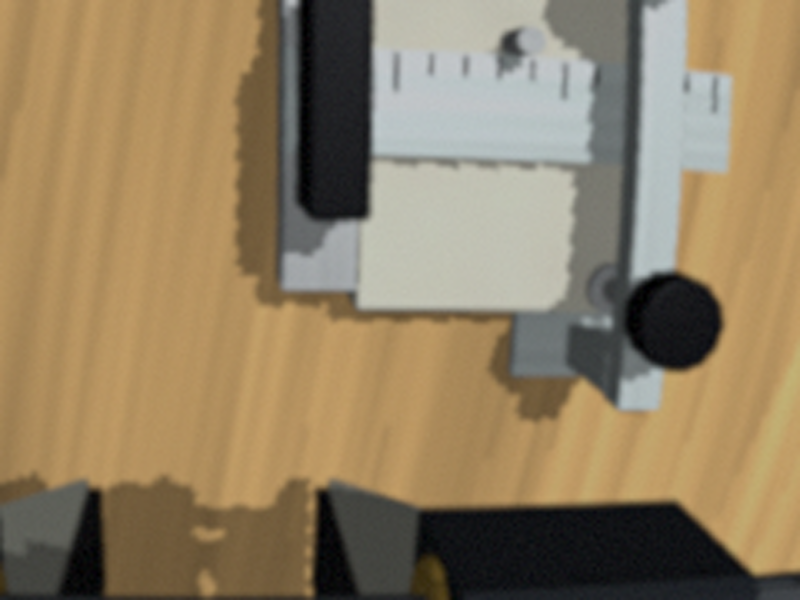

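The square stands free. The right end of the stock is against the slab with no visible gap. The blade passes under the bar to the tip at (728,120), and its left side is at the foot of the pin near (515,58). I'll check the angle and the pin gap numerically.

Run:
```python
from h import *
im=cv2.imread('pics/w8.png',0); b=cv2.GaussianBlur(im,(3,3),0).astype(float)
def fit(pts,axis,z,half=4):
    e=[]
    for u,v in pts:
        s=b[v-half:v+half+1,u] if axis else b[v,u-half:u+half+1]
        g=np.abs(np.diff(s)); k=min(max(g.argmax(),1),len(g)-2); a=g[k-1:k+2]; d=k-half+.5+.5*(a[0]-a[2])/(a[0]-2*a[1]+a[2])
        e.append((u,v+d) if axis else (u+d,v))
    q=wpx2w('w8.png',e,z)[:,:2]; c=q.mean(0); _,_,V=np.linalg.svd(q-c); d=V[0]*np.sign(V[0][0] if axis else V[0][1]); print(np.array(e)[:,axis].round(1),c.round(1),'yaw',round(np.arctan2(d[1],d[0])-(0 if axis else np.pi/2),4)); return c,d
f=lambda x,y:(int(round(190+x*.3)),int(round(80+y*.3)))
fit([f(x,157+(x-375)*.028) for x in range(385,585,15)],1,29)
c,d=fit([f(x,50+(x-375)*.055) for x in list(range(385,490,10))+[555,570,580]],1,29)
fit([f(288-.05*(y-0)-3,y) for y in range(90,280,15)],0,25)
for n,p,z in(('pin top',(531,41),40),):
    w=wpx2w('w8.png',[(190+p[0]*.3,80+p[1]*.3)],z)[0,:2]; print(n,w,'gap',abs(d[0]*(w-c)[1]-d[1]*(w-c)[0])-4)
```

```text
[125.6 126.1 126.2 126.2 126.5 126.3 126.5 127.1 129.7 127.3 130.5 127.3
 128.1 128.4] [602.5 -18.4] yaw 0.1563<stdin>:7: RuntimeWarning: divide by zero encountered in scalar divide
h.py:19: RuntimeWarning: invalid value encountered in sin
  r=R.T@np.r_[np.sin(th)*d/th,np.cos(th)]; c=-R.T@t; o.append(c+r*(z-c[2])/r[2])
h.py:19: RuntimeWarning: invalid value encountered in cos
  r=R.T@np.r_[np.sin(th)*d/th,np.cos(th)]; c=-R.T@t; o.append(c+r*(z-c[2])/r[2])
Traceback (most recent call last):
numpy.linalg.LinAlgError: SVD did not converge
```

Call:
{"op": "carry_out", "data": {"plan": [{"tx": 10,"ty": 10,"tz": -20,"rx": 0,"ry": 0,"rz": 0},{"tx": 10,"ty": 10,"tz": -20,"rx": 0,"ry": 0,"rz": 0},{"tx": 0,"ty": 0,"tz": 0,"rx": 0,"ry": 0,"rz": 0},{"tx": 0,"ty": 0,"tz": 0,"rx": 0,"ry": 0,"rz": 0}]}}

```text
time: 17.3
tool_pos: [555.8, -68.9, 106.0]
tcp_rot: [-3.141, -0.0, 1.742]
contact_force: [0.0, -0.2, 0.7]
grip_width: 37.0
finger_force: 0.0
```

Run:
```python
from h import *
snap('wrist','w9.png'); im=cv2.imread('pics/w9.png')
K,R,t=load('w9.png')
def proj(X):
    p=R@np.array(X,float)+t; th=np.arctan2(np.hypot(p[0],p[1]),p[2]); return K[:2,2]+K[0,0]*th*p[:2]/np.hypot(p[0],p[1])
u,v=proj([590,0,28]).astype(int); x0,y0=max(u-100,0),max(v-75,0); print(x0,y0)
cv2.imwrite('pics/w9b.png',cv2.resize(im[y0:y0+150,x0:x0+200],(800,600),interpolation=cv2.INTER_CUBIC))
```

```text
210 50
```

View pics/w9b.png

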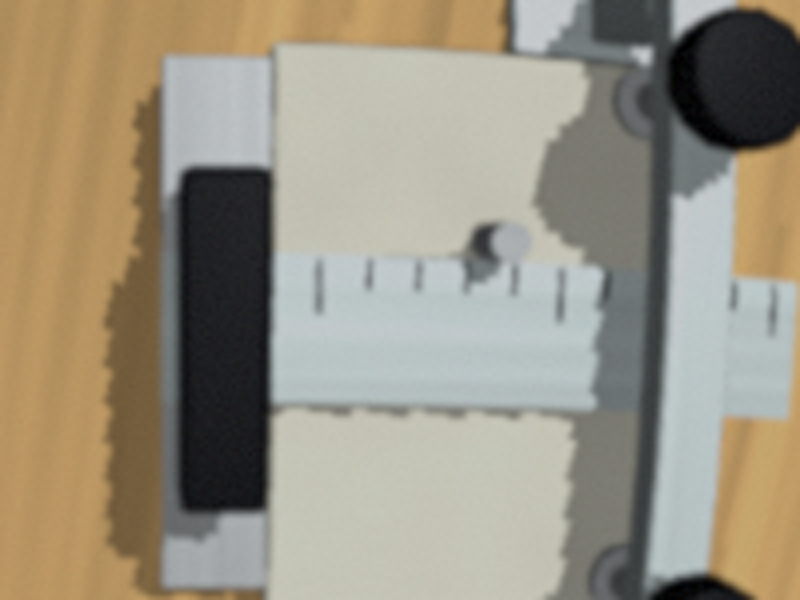

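This view shows the stock's face against the slab along its whole length, u≈272 at the top to 268 at the bottom. The pin's lower side, near (490,262), meets the blade's left edge, and nothing else has moved. I'm handing in.

```bash
python3 -c "
from plant import bot
print(bot.close_job())"
```

```text
the job is handed in; nothing more can be done
None
```

The square is handed in: blade under the clamp bar, stock on the bench and flush along the slab's front edge, blade side against the pin, gripper clear; flush and pin contact rest on contact forces and the last wrist picture, as my numerical check of the final angle and pin gap failed.

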